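# Put the boxwood tool back in its case and lower the glazed lid

### The job

Put the short boxwood modelling tool that was left on the banding wheel back into its empty slot in the open wooden tool case, lying flat in the slot. Then lower the case's glazed lid, which has a bar handle at its front edge, until it is fully shut on the rim; bring it down gently, because slamming it would break the pane.

Things in the scene. Friction and masses are not known exactly. Their poses are not given: they have to be found in the camera images.
- boxwood_tool: short pale boxwood modelling tool, 130 mm long, 21 wide over all (about 13 across the middle, where it is grasped), 12 thick, 22 g. Starts flat on the round disc (radius 88, top 83 above the table, fixed) of the dark green banding wheel. Origin: centre of its underside; y along its length, x across, z up. The longer wooden tools on the bench are not meant
- tool_slot: wooden tray block with grey felt in the case, 146 x 60 x 34 mm, with the empty slot: one of three side by side in any order (the others hold a rib, a pencil). Origin: centre of its underside; x along the slot, y across, z up. Slot centred: 139 long, 27 wide, floor at z 20, top z 34; a finger channel 58 long in x, floor z 8, runs right across its middle. The tool may lie either way round
- tool_case: wooden case with brass corners, fixed to the table: 162 mm deep (x), 200 wide (y), rim 48 high. Origin: centre of its underside; its front faces its own -x, toward the robot; the lid is hinged along its rear (+x) rim
- case_lid_hinge (a point): point on the lid's hinge axis at mid width, at the rear rim: 83.5 mm behind the case's origin (+x of the case), 48 above the table. The axis is parallel to the case's y
- case_lid_handle (a point): centre of the lid's brass pull: a round bar 12 mm thick, 134 long, parallel to the hinge, its axis 42 ahead of the lid's front edge on two posts 104 apart. It lies 206.5 from the hinge axis along the lid and 13 toward the lid's outer face; with the lid shut, 123 in front of the case's origin and 61 above the table
- case_lid (a joint): lid angle, rad: 0 shut, resting on the rim; 1.57 upright; 1.75 open stop. Wooden frame with a clear pane, 200 x 162 x 26 mm, about 0.36 kg. Hinge friction holds it while nearly upright; below about 1.2 rad it falls shut if let go
Things that resemble listed ones, but are neither listed nor needed, are in the scene too. What is shaped like the boxwood_tool but turquoise is not meant.

How it is judged:
By the outcome, as a careful person would: the job done as asked, in the order asked, and still so for the second after the job is handed in, with the robot touching nothing.
It also fails if it takes over 64 s, if anything falls off the work surface, if the arm or the gripper's body presses on something with over 40 N, if the wrist force passes 120 N, or if a joint passes its speed limit or range.

### The arm

A 6-joint arm with a two-finger parallel gripper is mounted at the origin on the work surface; the furniture and walls round the work are solid. World frame = base frame: x ahead of the robot, y to its left, z up, the work surface at z = 0. Lengths are in m, angles in degrees, forces in N, time in s.
With the tool pointing down it reaches from about 0.325 to 0.85 m from the base axis. Payload 15.5 kg.
Tool frame: the origin (TCP) lies at the very end of the fingers, on their centre line; the grasp point (between the pads) lies arm.grip_depth behind it (arm.grip_depth is the distance from the TCP to the grasp point, in m); z points along the fingers, y is the line along which they close (so a half turn about z gives the same grasp; the last joint's range is limited). The gripper opens to 91 mm and grips with 3 to 60 N. Pads are 32 mm wide; open, the fingers measure 118 mm over their backs; the gripper's body (76 mm by 178 mm) begins 60 mm behind the grasp point.
Start: joints at [71.018, 28.281, 77.091, -0, 74.628, -5.472], TCP at [0.146, 0.608, 0.214] pointing down, gripper open.
Joint ranges: [-166.48, 166.48], [-47.26, 123.95], [12.59, 153.08], [-70.14, 250.14], [6.76, 159.57], [-176.63, 176.63]. Speed limits (degrees/s): [108.29, 108.29, 147.25, 172.46, 172.46, 172.46].

### API

Orientations are given as a 3x3 rotation matrix whose columns are the frame's x, y, z axes.
In Python, from rig import arm gives the robot as it stands. Calls block until the motion is done:
- arm.move_to(position, orientation): joint-space move of the TCP to a pose.
- arm.move_l(position, orientation=None, feed=0.15): straight line of the TCP; orientation=None keeps the orientation; feed is the mean speed in m/s.
- arm.move_joints(angles): joint-space move.
- arm.grip(opening): finger opening in m; the grip force is fixed at half the most; returns when the fingers have stopped.
- arm.sleep(seconds).
- arm.solve_ik(position, orientation): joint angles nearest the present ones, or None.
- arm.snapshot(name): name is "scene" or "top"; returns the picture (400x640x3 uint8, red, green, blue); there is no depth.
- arm.get_calibration(name): a dict with "intrinsics" (3x3 intrinsics, pixels), "cam_to_world" (4x4, takes a point from camera to world coordinates). Camera axes: x right, y down, z forward; pixel columns grow to the right and rows downward; lengths in m; the calibration is good to about 2 mm. A picture is of the moment at which its call begins. get_calibration takes no time and is no camera call.
A pose or a line that the arm cannot do raises arm.Unreachable and nothing moves.
- arm.sign_off(): hands the job in; it is judged then, once.
Readings, each from a call of its own:
- arm.current_t(): time.
- arm.current_joint_positions(): joint angles.
- arm.current_dq(): joint speeds.
- arm.current_tau(): joint torques, N m.
- arm.current_ee_pos(): TCP position.
- arm.current_tool_rot(): TCP orientation.
- arm.current_force(): force on the tool from outside, world axes, zero at the start.
- arm.current_torque(): the same for the moment, N m.
- arm.current_width(): finger opening in m.
- arm.current_grasp_force(): force on a finger pad.
Only numpy, scipy, OpenCV 4.12 (cv2) and the standard library are available. Lean on these libraries where they do the work, as an engineer would, in place of code of your own. Each camera call takes 0.05 s, during which the arm holds its last target. There are 200 camera calls.

## Working session

There is one attempt and no reset: what is moved stays moved. The work goes in short steps, each a Python script; the robot and the scene stay as the last script left them, time stands still between calls to the robot, and variables do not carry over. Pictures are saved under pics/ and viewed, at most 10 in all, crops included, and the job is handed in when it is done.

```bash
mkdir -p pics; ls
python3 - <<'E'
from rig import arm
import cv2,numpy as np
for n in("scene","top"):
    cv2.imwrite(f"pics/{n}0.png",cv2.cvtColor(arm.snapshot(n),cv2.COLOR_RGB2BGR))
    c=arm.get_calibration(n);print(n,np.round(c["intrinsics"],1).tolist(),np.round(c["cam_to_world"],3).tolist())
print(arm.grip_depth,arm.current_t(),arm.current_tool_rot(),arm.current_force())
E
```

```text
pics
scene [[461.5, 0.0, 317.5], [0.0, 461.5, 199.0], [0.0, 0.0, 1.0]] [[0.851, -0.401, 0.339, 0.115], [-0.525, -0.645, 0.556, -0.624], [-0.004, -0.651, -0.759, 0.792], [0.0, 0.0, 0.0, 1.0]]
top [[494.6, 0.0, 318.5], [0.0, 494.6, 199.1], [0.0, 0.0, 1.0]] [[0.026, -0.993, 0.116, 0.328], [-0.999, -0.028, -0.017, -0.087], [0.02, -0.116, -0.993, 1.169], [0.0, 0.0, 0.0, 1.0]]
0.0188 0.1 [[-9.72314683e-01  2.33675030e-01 -3.71210355e-04]
 [ 2.33675293e-01  9.72314153e-01 -1.02207026e-03]
 [ 1.22100783e-04 -1.08051661e-03 -9.99999409e-01]] [ 0.10941864  1.02914641 -0.61186197]
```

View pics/scene0.png

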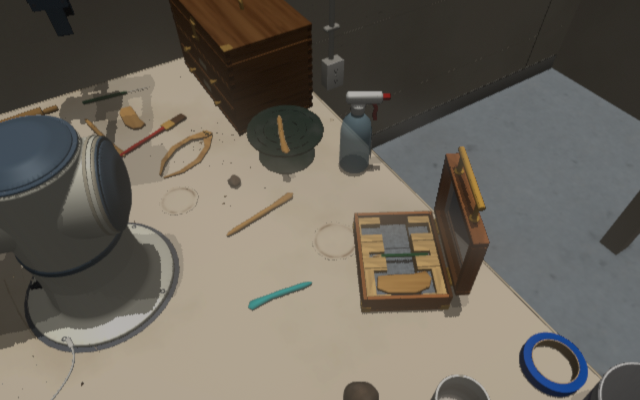

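View pics/top0.png

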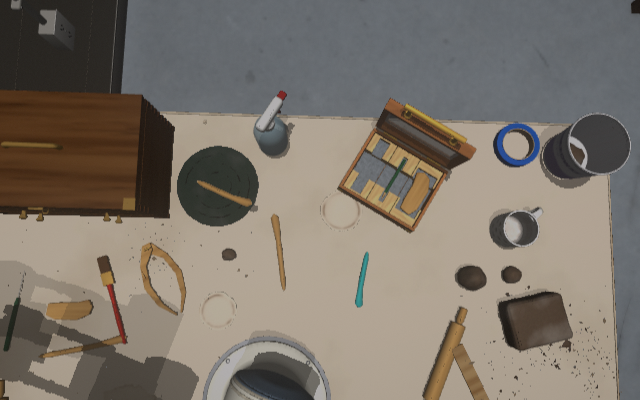

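The top picture shows three pale tools: one on the banding wheel (about 197,182 to 251,205), one on the bench (279,250), and the turquoise one (362,280). The one on the wheel fits the description. The case is at about (397,180), and its empty slot looks to be the left-hand one. I'll enlarge both.

Run:
```python
import cv2,numpy as np
t=cv2.imread("pics/top0.png")
a=cv2.resize(t[140:230,172:264],None,fx=6,fy=6,interpolation=cv2.INTER_CUBIC)
cv2.imwrite("pics/c1.png",a)
b=cv2.resize(t[90:240,330:480],None,fx=4,fy=4,interpolation=cv2.INTER_CUBIC)
cv2.imwrite("pics/c2.png",b)
```

```text
(no output)
```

View pics/c1.png

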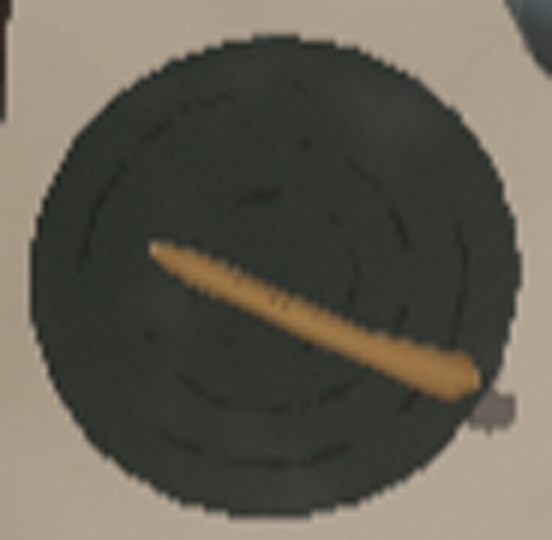

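View pics/c2.png

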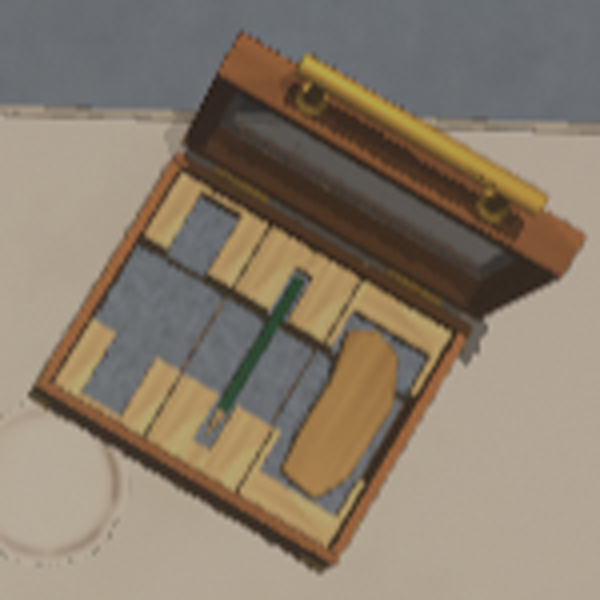

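The first crop confirms the boxwood tool on the disc, with its tip at (150,245) and its butt at (478,385). The second shows the empty slot in the left block. Its rim corners are about (178,155), (35,392), (328,565) and (468,330), and the handle ends are at (303,62) and (545,203).

```bash
cat > h.py <<'E'
import numpy as np,cv2
from rig import arm
def ray(n,uv):
    c=arm.get_calibration(n);K=np.array(c["intrinsics"]);T=np.array(c["cam_to_world"])
    return T[:3,3],T[:3,:3]@np.linalg.solve(K,[*uv,1])
def pt(n,uv,z):
    o,d=ray(n,uv);return o+d*(z-o[2])/d[2]
def px(n,P):
    c=arm.get_calibration(n);K=np.array(c["intrinsics"]);T=np.array(c["cam_to_world"])
    q=K@(T[:3,:3].T@(np.asarray(P)-T[:3,3]));return q[:2]/q[2]
def R(yaw): # tool down, closing axis y at world yaw (rad)
    y=np.array([np.cos(yaw),np.sin(yaw),0]);z=np.array([0,0,-1.]);return np.column_stack([np.cross(y,z),y,z])
def save(n,f,box=None,k=1):
    i=cv2.cvtColor(arm.snapshot(n),cv2.COLOR_RGB2BGR)
    if box: i=i[box[1]:box[3],box[0]:box[2]]
    cv2.imwrite(f,cv2.resize(i,None,fx=k,fy=k,interpolation=cv2.INTER_CUBIC))
E
python3 - <<'E'
from h import *
from scipy.optimize import least_squares
c1=lambda x,y:(172+(x+.5)/6-.5,140+(y+.5)/6-.5)
c2=lambda x,y:(330+(x+.5)/4-.5,90+(y+.5)/4-.5)
a,b=[pt("top",c1(*p),.089) for p in((150,245),(478,385))]
print("tool",a,b,(a+b)/2,np.linalg.norm(a-b),np.degrees(np.arctan2(*(a-b)[1::-1])))
d=[pt("top",c1(*p),.083) for p in((30,270),(521,270),(278,36),(278,517))]
print("disc",np.mean(d,0),np.linalg.norm(d[0]-d[1])/2)
C=[pt("top",c2(*p),.048) for p in((178,155),(35,392),(328,565),(468,330))] # RL FL FR RR
L=[(.081,.1),(-.081,.1),(-.081,-.1),(.081,-.1)]
for i in range(4):print(C[i],np.linalg.norm(C[i]-C[i-1]))
Hd=[c2(303,62),c2(545,203)]
rt=lambda v:np.array([[np.cos(v),-np.sin(v)],[np.sin(v),np.cos(v)]])
def w(p,q): return np.r_[p[:2]+rt(p[2])@np.array(q[:2]),q[2]]
pix=[c2(*p) for p in((178,155),(35,392),(328,565),(468,330))]
def f(p):
    r=[px("top",w(p,(*L[i],.048)))-pix[i] for i in range(4)]
    t=p[3];x=.0835-206.5e-3*np.cos(t)+.013*np.sin(t);z=.048+.2065*np.sin(t)+.013*np.cos(t)
    r+=[px("top",w(p,(x,s*.067,z)))-Hd[i] for i,s in((0,1),(1,-1))]
    return np.ravel(r)
s=least_squares(f,[.5,-.22,-.5,1.6]);p=s.x
print("case",p,np.degrees(p[2]),s.fun.round(2))
np.save("case.npy",p)
for q in((0,.06,.034),(.0695,.06,.04),(-.0695,.06,.04)):
    P=w(p,q);u=px("top",P);print(P,"c2px",(u-[330,90])*4,"scene",px("scene",P))
for q in((220,204),(107,405)):
  v=pt("top",c2(*q),.04)[:2]; print("slot end local",rt(p[2]).T@(v-p[:2]))
for n,z in(("pred hinge",.048),):print(px("scene",w(p,(.0835,0,z))))
E
```

```text
tool [0.48833782 0.1628347  0.089     ] [0.4401618  0.04096805 0.089     ] [0.46424981 0.10190137 0.089     ] 0.13104354236749777 68.43024406282728
disc [0.48048863 0.11719104 0.083     ] 0.09001391464895309
[ 0.62853919 -0.23183104  0.048     ] 0.19549776013069772
[ 0.48706773 -0.15154265  0.048     ] 0.16266653873200457
[ 0.39257597 -0.32026141  0.048     ] 0.19337712517437605
[ 0.53032008 -0.40086471  0.048     ] 0.15959427812483362
case [ 0.50946916 -0.27648935 -0.52126415  1.5425667 ] -29.866235919826003 [-0.73 -0.43 -0.9  -0.87  1.14  1.42  1.16  0.21 -0.43 -0.55 -0.12  0.22]
[ 0.53934777 -0.22445793  0.034     ] c2px [158.79920712 308.60561452] scene [393.38971702 231.12201549]
[ 0.5996175  -0.25906732  0.04      ] c2px [220.5870847  206.78933319] scene [427.83850541 228.40120047]
[ 0.47907804 -0.18984854  0.04      ] c2px [ 98.75341986 408.03305281] scene [359.56645273 230.30958105]
slot end local [0.07106439 0.06233728]
slot end local [-0.06520191  0.05802899]
[441.57219397 250.52946403]
```

Run:
```python
import cv2
t=cv2.imread("pics/scene0.png")
cv2.imwrite("pics/c3.png",cv2.resize(t[140:320,345:495],None,fx=3.3,fy=3.3,interpolation=cv2.INTER_CUBIC))
```

```text
(no output)
```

View pics/c3.png

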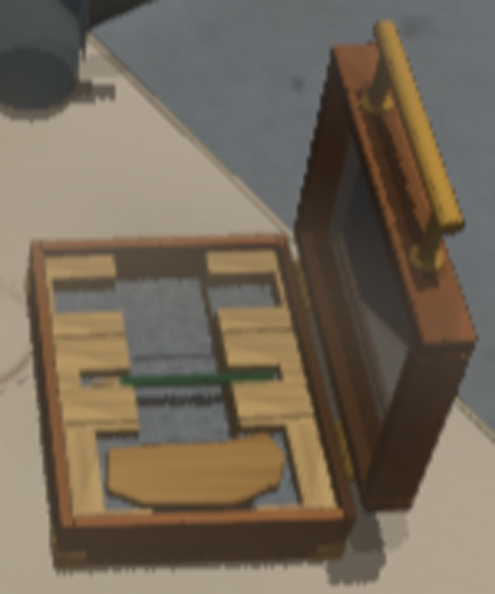

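Run:
```python
from h import *
from scipy.optimize import least_squares
c1=lambda x,y:(172+(x+.5)/6-.5,140+(y+.5)/6-.5)
c2=lambda x,y:(330+(x+.5)/4-.5,90+(y+.5)/4-.5)
c3=lambda x,y:(345+(x+.5)/3.3-.5,140+(y+.5)/3.3-.5)
for P in((.4883,.1628,.089),(.4402,.041,.089)):print("tool scene",px("scene",P))
print("bottle",pt("scene",(353,168),0),pt("top",(272,138),.1),pt("top",(270,124),.2))
rt=lambda v:np.array([[np.cos(v),-np.sin(v)],[np.sin(v),np.cos(v)]])
def w(p,q): return np.r_[p[:2]+rt(p[2])@np.array(q[:2]),q[2]]
L=[(.081,.1),(-.081,.1),(-.081,-.1),(.081,-.1)]
A=[c2(*q) for q in((178,155),(35,392),(328,565),(468,330))];B=[c3(*q) for q in((288,238),(33,242),(58,525),(352,515))]
def f(p):
    r=[px("top",w(p,(*L[i],.048)))-A[i] for i in range(4)]+[px("scene",w(p,(*L[i],.048)))-B[i] for i in range(4)]
    t=p[3];x=.0835-206.5e-3*np.cos(t)+.013*np.sin(t);z=.048+.2065*np.sin(t)+.013*np.cos(t)
    for s,a,b in((1,c2(303,62),c3(385,25)),(-1,c2(545,203),c3(455,228))):
        r+=[px("top",w(p,(x,s*.067,z)))-a,px("scene",w(p,(x,s*.067,z)))-b]
    return np.ravel(r)
s=least_squares(f,[.5,-.27,-.5,1.6],loss="soft_l1");p=s.x
print(p,s.fun.reshape(-1,2).round(1).tolist()); np.save("case.npy",p)
for q in((.0695,.06,.04),(-.0695,.06,.04)):
    u=px("top",w(p,q));v=px("scene",w(p,q));print("slot end c2",(u-[330,90])*4,"c3",(v-[345,140])*3.3)
# yaw options
for nm,pos,yaws in(("pick",(.4642,.1019,.085),(-21.6,158.4)),("place",(*w(p,(0,.06,0))[:2],.03),(np.degrees(p[2])+90,np.degrees(p[2])-90)),("lid",(*w(p,(.09,0,0))[:2],.24),(np.degrees(p[2]),np.degrees(p[2])+180)),("shut",(*w(p,(-.123,0,0))[:2],.045),(np.degrees(p[2]),np.degrees(p[2])+180))):
    for y in yaws:
        j=arm.solve_ik(np.array(pos),R(np.radians(y)));print(nm,y,None if j is None else np.round(j,0))
```

```text
tool scene [278.69961094 115.08353282]
tool scene [285.96115865 152.68604438]
bottle [ 0.59201032 -0.00608133  0.        ] [5.85871083e-01 1.05327165e-04 1.00000000e-01] [ 0.59024774 -0.00300648  0.2       ]
[ 0.5109104  -0.27652417 -0.52537198  1.53381347] [[-0.5, -1.1], [-0.9, -1.7], [0.9, 0.9], [1.2, -0.2], [-0.7, -1.4], [-1.4, -0.8], [-0.2, 0.4], [0.8, 1.0], [-0.6, -0.5], [0.5, 0.8], [-0.5, 0.5], [-0.1, 0.6]]
slot end c2 [221.30460351 204.27497478] c3 [275.69065463 291.13387604]
slot end c2 [ 98.65212241 404.93804856] c3 [ 50.38458147 296.68225021]
pick -21.6 [  5.  27. 106.  -0.  47.  27.]
pick 158.4 [   5.   27.  106.   -0.   47. -153.]
place 59.89840293998712 [-28.  38.  93.  -0.  49. -88.]
place -120.10159706001288 [-28.  38.  93.  -0.  49.  92.]
lid -30.10159706001288 [-34.  31.  68.  -0.  81.  -4.]
lid 149.8984029399871 [-34.  31.  68.  -0.  81. 176.]
shut -30.10159706001288 [-35.  31. 110.  -0.  39.  -5.]
shut 149.8984029399871 [-35.  31. 110.  -0.  39. 175.]
```

The fit agrees across both cameras to about 1 px, and the tool's projection matches in the scene picture. I'll pick it up now, raising the arm first to clear the cabinet.

Run:
```python
from h import *
p0=arm.current_ee_pos();arm.move_l([p0[0],p0[1],.42],feed=.3)
Rp=R(np.radians(-21.6));c=np.array([.4642,.1019])
arm.move_to([*c,.40],Rp);arm.move_l([*c,.15],feed=.25)
arm.grip(.05);arm.move_l([*c,.0855],feed=.08)
print(arm.current_force(),arm.current_ee_pos())
arm.grip(0);print("w",arm.current_width(),arm.current_grasp_force())
arm.move_l([*c,.20],feed=.2)
print("w",arm.current_width(),arm.current_grasp_force(),arm.current_force(),arm.current_t(),arm.current_joint_positions())
p=np.load("case.npy");cs,sn=np.cos(p[2]),np.sin(p[2]);s=p[:2]+.06*np.array([-sn,cs])
arm.move_to([*s,.20],R(p[2]-np.pi/2))
print(arm.current_joint_positions(),arm.current_t(),arm.current_width())
save("top","pics/t1.png",(320,80,490,250),4)
i=cv2.imread("pics/t1.png");j=None
save("scene","pics/s1.png",(340,100,500,320),3)
k=cv2.imread("pics/s1.png");i=cv2.resize(i,(430,430));k=cv2.resize(k,(360,495))
o=np.zeros((500,795,3),np.uint8);o[:430,:430]=i;o[:495,435:]=k;cv2.imwrite("pics/v1.png",o)
```

```text
[-0.15232955 -0.97296262 -0.54682044] [0.46446831 0.10192019 0.08581984]
w 0.015158932188395119 29.934836179891136
w 0.01531016770096811 29.935565579653485 [-0.39863463  0.43027317 -1.14921538] 7.3083 [ 5.17471023e+00  1.73081550e+01  9.86996275e+01 -7.22079031e-04
  6.40429137e+01  2.67733055e+01]
[-2.83196629e+01  2.59255895e+01  8.38925242e+01  1.45161975e-02
  7.02495528e+01  9.16422171e+01] 8.575 0.015496715341068903
```

View pics/v1.png

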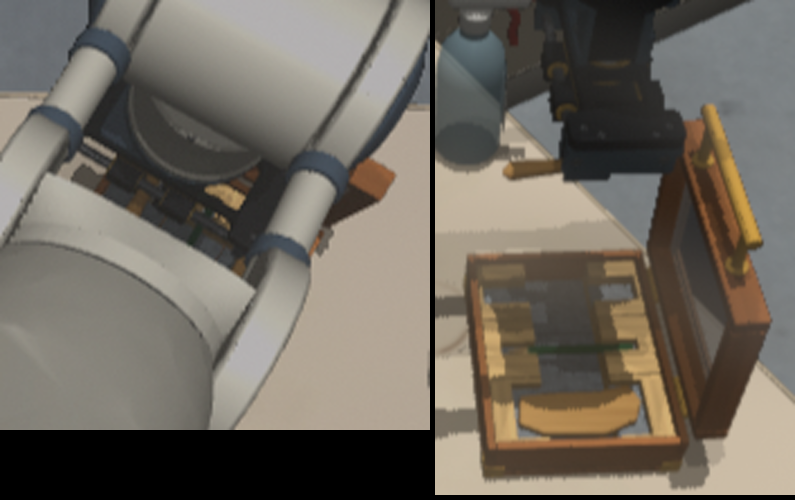

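The tool is held over the slot, with its butt end visible at about (371,176) in the scene picture. I'll check how far off centre along its length I grasped it.

Run:
```python
from h import *
p=np.load("case.npy");rt=np.array([[np.cos(p[2]),-np.sin(p[2])],[np.sin(p[2]),np.cos(p[2])]])
for z in(.198,.206):
  for u in((371,176.4),):
    v=pt("scene",u,z)[:2];print(z,rt.T@(v-p[:2]))
print(px("scene",np.r_[p[:2]+rt@[-.065,.06],.204]),arm.current_width(),arm.current_ee_pos(),rt.T@(np.array(arm.current_ee_pos()[:2])-p[:2]))
save("scene","pics/v2.png",(355,150,430,195),8)
```

```text
0.198 [-0.06097575  0.05948187]
0.206 [-0.06242014  0.05195837]
[368.97100858 173.89089001] 0.015514296462704899 [ 0.54102696 -0.223398    0.19981731] [-0.00058966  0.06106595]
```

View pics/v2.png

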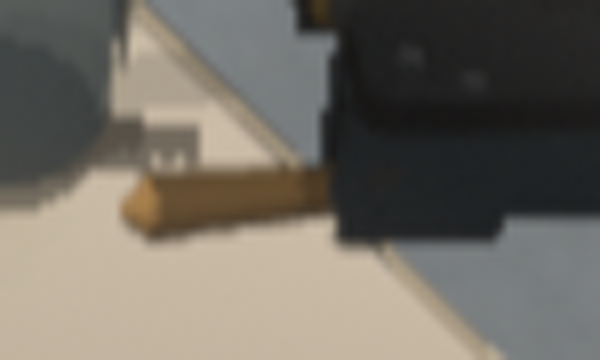

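The tool is gripped about 3 mm off centre and droops slightly. I'll correct the offset and lower it while watching the force.

Run:
```python
from h import *
p=np.load("case.npy");rt=np.array([[np.cos(p[2]),-np.sin(p[2])],[np.sin(p[2]),np.cos(p[2])]])
s=p[:2]+rt@[-.0028,.0595];Q=R(p[2]-np.pi/2)
arm.move_l([*s,.075],Q,feed=.15);f0=np.array(arm.current_force());w0=arm.current_width()
arm.move_l([*s,.045],feed=.05)
for z in np.arange(.043,.0285,-.002):
    arm.move_l([*s,z],feed=.03);f=np.array(arm.current_force())-f0
    print(round(z,4),f.round(1),round(arm.current_width(),4),np.round(arm.current_ee_pos()[2],4))
    if np.linalg.norm(f)>6:break
print(arm.current_t())
save("scene","pics/v3.png",(340,120,500,320),3)
```

```text
0.043 [0.5 0.2 0.9] 0.0154 0.0431
0.041 [0.3 0.7 0.7] 0.0158 0.0409
0.039 [-0.6 -0.7  1.1] 0.0152 0.0389
0.037 [-0.2  0.1  0.2] 0.0155 0.0369
0.035 [ 1.1 -0.9  0.3] 0.0155 0.0349
0.033 [0.6 0.4 0.2] 0.0149 0.0329
0.031 [ 1.6 -1.9  2.5] 0.0154 0.031
0.029 [-0.9  3.9 15.9] 0.0152 0.0298
12.4583
```

View pics/v3.png

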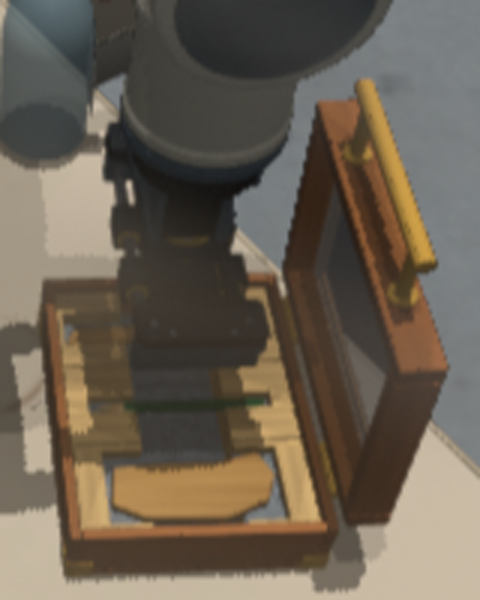

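It made contact at z of about 0.030, which fits the slot floor; the tool appears to be inside the slot. I'll release it, rise clear and inspect.

Run:
```python
from h import *
arm.move_l([*arm.current_ee_pos()[:2],.0305],feed=.03)
arm.grip(.025);print(arm.current_width(),arm.current_force())
e=arm.current_ee_pos()
arm.move_l([e[0],e[1],.11],feed=.1)
arm.move_l([e[0]-.03,e[1]+.1,.33],feed=.3)
arm.move_to([.35,.12,.36],R(np.load("case.npy")[2]))
print(arm.current_t())
save("top","pics/a.png",(335,110,455,235),4);save("scene","pics/b.png",(345,190,460,310),3)
i=cv2.imread("pics/a.png");k=cv2.imread("pics/b.png")
o=np.zeros((500,800,3),np.uint8);k=k[:,:315];o[:500,:480]=i;o[:360,485:800]=k;cv2.imwrite("pics/v4.png",o)
```

```text
0.02513953463852286 [-0.8312586   0.24232311 -0.00821389]
16.1583
```

View pics/v4.png

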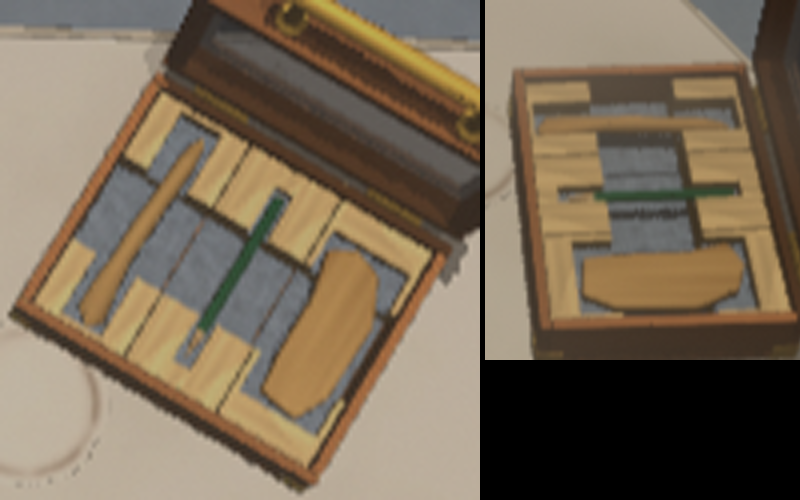

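The tool lies in the left slot, clear at both ends. Next is the lid: I'll grip the bar from above and bring it down the hinge arc in small steps with the force monitored.

```bash
cat >> h.py <<'E'
p=np.load("case.npy");rt=np.array([[np.cos(p[2]),-np.sin(p[2])],[np.sin(p[2]),np.cos(p[2])]])
D=.016
def bar(t,dz=0):
    x=.0835-.2065*np.cos(t)+.013*np.sin(t);z=.048+.2065*np.sin(t)+.013*np.cos(t)
    return np.r_[p[:2]+rt@[x,0],z-D+dz]
E
python3 - <<'E'
from h import *
t0=p[3];Q=R(p[2])
arm.grip(.05);arm.move_to(bar(t0,.1),Q);f0=np.array(arm.current_force())
arm.move_l(bar(t0),feed=.1);print(np.array(arm.current_force())-f0)
arm.grip(0);print(arm.current_width(),arm.current_force()-f0)
for t in np.linspace(t0,.12,18)[1:]:
    arm.move_l(bar(t),feed=.1);f=np.array(arm.current_force())-f0
    print(round(t,2),f.round(1),round(arm.current_width(),4))
    if np.linalg.norm(f)>25:break
print(arm.current_t())
E
```

```text
[ 0.23421485 -0.34239487  1.01908229]
0.011159601114762293 [-0.16013963 -0.29940872 -0.55294993]
1.45 [ 0.2 -0.4  1.2] 0.0112
1.37 [-0.1  0.1  2.5] 0.0114
1.28 [-0.3 -0.3  0.2] 0.0113
1.2 [ 0.7 -0.3 -1.3] 0.011
1.12 [ 1.1 -0.5 -0.9] 0.0114
1.03 [-0.4 -1.  -1.1] 0.0115
0.95 [ 1.4 -2.  -3.8] 0.0112
0.87 [ 2.1 -1.2 -5.1] 0.0116
0.79 [ 2.5 -0.9 -5.5] 0.0113
0.7 [ 3.  -2.1 -5.1] 0.0113
0.62 [ 3.3 -1.8 -5.2] 0.0113
0.54 [ 4.  -1.8 -5.4] 0.0112
0.45 [ 3.6 -2.2 -4.2] 0.0111
0.37 [ 4.4 -1.6 -3.7] 0.0112
0.29 [ 5.1 -1.7 -3.7] 0.0109
0.2 [ 6.4 -2.  -2.7] 0.0115
0.12 [ 6.  -2.2 -2.9] 0.0113
26.0083
```

The forces are small throughout. For the final part I'll go slowly until it meets the rim, then release.

Run:
```python
from h import *
f0=np.array(arm.current_force())
for t in np.arange(.10,-.045,-.01):
    arm.move_l(bar(t),feed=.02);f=np.array(arm.current_force())-f0
    print(round(t,3),f.round(1),np.round(arm.current_ee_pos()[2]+D,4))
    if f[2]>12:break
arm.grip(.034);print(arm.current_width(),arm.current_force())
e=arm.current_ee_pos();arm.move_l([e[0],e[1],.16],feed=.12)
arm.move_l([.36,-.02,.36],feed=.25);arm.move_to([.35,.12,.36],R(p[2]))
print(arm.current_t())
for q in(1,-1):print(px("scene",np.r_[p[:2]+rt@[-.123,.067*q],.061]),px("top",np.r_[p[:2]+rt@[-.123,.067*q],.061]))
save("top","pics/a.png",(335,110,455,235),4);save("scene","pics/b.png",(325,190,460,320),2.3)
i=cv2.imread("pics/a.png");k=cv2.imread("pics/b.png")[:,:315]
o=np.zeros((500,800,3),np.uint8);o[:500,:480]=i;o[:k.shape[0],485:485+k.shape[1]]=k;cv2.imwrite("pics/v5.png",o)
```

```text
0.1 [ 0.6  1.1 -0.4] 0.0814
0.09 [0.3 1.1 0. ] 0.0793
0.08 [0.3 0.3 1.1] 0.0773
0.07 [1.  0.6 1.1] 0.0752
0.06 [ 1.  -0.  -0.3] 0.0732
0.05 [-0.  -0.1  0.7] 0.0711
0.04 [0.8 0.3 0.2] 0.0691
0.03 [1.1 0.8 1.6] 0.067
0.02 [1.8 0.5 1.2] 0.065
0.01 [-1.2  1.4  9.7] 0.0633
0.0 [-2.6  1.9 26.5] 0.0618
0.03409777330193499 [ 0.16656001 -0.67752444  0.41346391]
32.4667
[333.97205753 221.46094157] [340.6313199  208.41576895]
[337.70647468 279.90130471] [391.69108737 239.68578382]
```

View pics/v5.png

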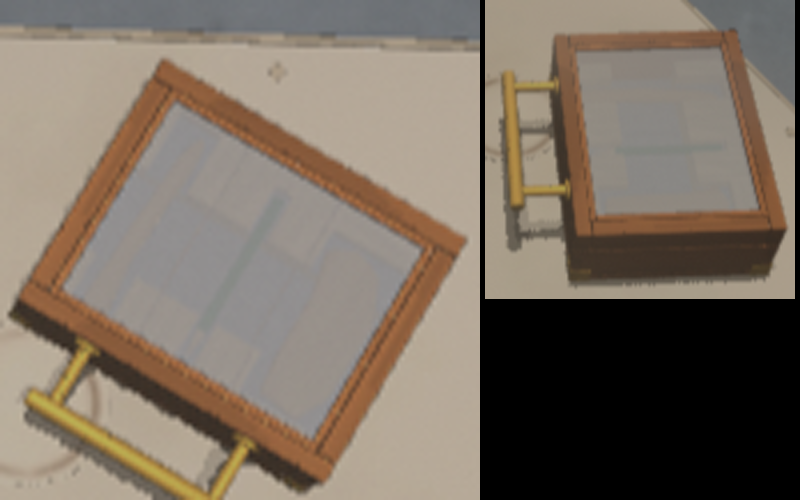

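The lid is down flush on the rim: the bar sits where a shut lid should put it, contact came at the rim height, the pane is intact, and the tool shows faintly through it in its slot.

```bash
python3 -c "
from rig import arm
print(arm.sign_off())"
```

```text
the job is handed in; nothing more can be done
None
```

The boxwood tool is lying flat in its slot, the lid was brought down gently and is shut on the rim with the pane intact, and I handed the job in at about 32 s; no verdict was returned.

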